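# Vent the vacuum chamber and crack its stuck lid

### The arm

A 7-joint arm with a two-finger parallel gripper is mounted at the origin on a cart in front of the work surface, level with it; the furniture and walls round the work are solid. World frame = base frame: x ahead of the robot, y to its left, z up, the work surface at z = 0. Lengths are in m, angles in rad, forces in N, time in s.
With the tool pointing down it reaches from about 0.35 to 0.9 m from the base axis. Payload 8.1 kg.
Tool frame: the origin (TCP) lies at the very end of the fingers, on their centre line; the grasp point (between the pads) lies 19 mm behind it (arm.grasp_offset is the distance from the TCP to the grasp point, in m); z points along the fingers, y is the direction in which the jaws open and shut (so a half turn about z gives the same grasp; the last joint's range is limited). The gripper opens to 92 mm and grips with 3 to 60 N. Pads are 19 mm wide; open, the fingers measure 130 mm over their backs; the gripper's body (75 mm by 190 mm) begins 47 mm behind the grasp point.
Start: joints at [-1.289, 0.434, 0.025, 1.573, -0.012, 1.134, -0.075], TCP at [0.235, 0.579, 0.227] pointing down, gripper open.
Joint ranges: [-2.62, 2.62], [-0.44, 2.09], [-1.27, 1.32], [0.08, 2.57], [-1.32, 4.46], [0.12, 2], [-2.74, 2.74]. Speed limits (rad/s): [2.22, 2.22, 3.01, 3.01, 3.14, 3.14, 3.14].

### API

Orientations are given as a rotation vector (axis times angle).
In Python, from cell import arm, eyes, workorder gives the robot as it stands.
- The arm moves only by the shell command python3 -m inch 'ROWS' [FORCE]. ROWS is JSON, a list that holds one entry, the list of rows, each a list of 5 numbers: the closure, from 0 (fully open) to 1 (shut), then the shift along the tool's x, y, z in mm, then the turn about the tool's z in degrees. A call has 1 to 12 rows; each row shifts and turns the pose as measured when the row begins, along the tool's axes as they then stand; what a row does not reach is not made up. A row lasts 1/10 s, in which the tool goes at most 50 mm and 8.59 degrees, less where a joint would pass 70% of its speed; a pose out of reach is approached as far as the arm can. A call with a gripper value outside its range is refused whole. The fingers move at their own pace and stop on an object; FORCE is the grip in N (left out, the last holds). Time passes only in rows, so rows that do not move let the fingers close. It gives the time, the measured TCP pose, the force and the opening at its end, in the units of the state.
- arm.observe(): the state, without advancing time (a new reading comes with each control period).
- eyes.get_image(name): name is "side" or "top"; returns a dict with "frame" (384x512x3 uint8, blue, green, red), "intrinsics" (3x3 intrinsics, pixels), "rvec" (rotation vector, rad) and "tvec" (3), from world to camera coordinates, as OpenCV has them. Camera axes: x right, y down, z forward; pixel columns grow to the right and rows downward; lengths in m; the calibration is good to about 2 mm. A picture is of the moment at which its call begins. There is no depth.
- workorder.sign_off(): hands the job in, once; it reports no verdict.
The state is a dict: "clock": time; "joints": joint angles; "dq": joint speeds; "joint_efforts": joint torques, N m; "position": TCP position; "ee_rot": TCP orientation; "force": force on the tool from outside, world axes, zero at the start; "ft_torque": the same for the moment, N m; "width": opening from 0.0 (shut) to 1.0 (fully open).
Only numpy, scipy, OpenCV 4.12 (cv2) and the standard library are available. Lean on these libraries where they do the work, as an engineer would, in place of code of your own. Each camera call takes 0.05 s, during which the arm holds its last target.

### The job

The small vacuum chamber on the bench has finished sealing a batch of valve castings and is still under vacuum, which holds its clear lid down. Push the sprung vent plunger on its valve block fully down and keep it there until the gauge needle has swung all the way round to its zero mark; then take the lid by its bow handle, break it free of the sticky gasket without letting it fly up, and finish while still holding it there by the handle, still and about a finger's width open at the front (roughly 20 mm) so that the fumes can clear. Do not set the lid down or let go, and leave the other things on the bench where they are.

Things in the scene. Friction and masses are not known exactly. Their poses are not given: they have to be found in the camera images.
- vacuum_chamber: round steel vacuum pot, 200 mm across its aluminium flange, fixed to the bench; the shut lid's top is at z 122 mm. Origin: centre of its underside, on the bench top. Its x axis points from the handle to the lid hinge, y away from the valve block at its side (a 116 x 36 mm aluminium block 142 mm out on the -y side, top at z 106 mm, on one leg, carrying the vent plunger at its -x end and the gauge 72 mm behind it; the gauge's top is at about z 170 mm), z up
- plunger_top (a point): centre of the top face of the vent plunger, a round steel mushroom button 29 mm across standing up on the valve block; it is pressed straight down. Unpressed its top is at z 143 mm
- vent_plunger (a joint): stroke of the vent plunger in m: 0 = out, 0.010 = fully down on its stop; its spring pushes back with 4 N at first and 8 N at the bottom. Air is let in only when it is at least 8.5 mm down, and it springs back when let go
- gauge_needle (a joint): needle of the 54 mm vacuum gauge (dial tilted up towards the handle side), in rad: 0 = under vacuum (needle points left as read), growing clockwise to 4.0 = zero mark at the lower right, vented. It takes about 1 s to swing round once the plunger is fully down, and stays there
- lid_handle: the bow handle on the lid (moves with the lid; its origin lies on the lid hinge, axes as the chamber's when the lid is shut): a 12 mm round steel bar, 82 mm of it straight and parallel to the chamber's y, with 40 mm from the lid's top to its middle, on two posts 100 mm apart
- handle_grip (a point): middle of the bow handle's straight bar; 78 mm from the chamber's centre towards -x of the chamber, at z 163 mm when shut. Grip the bar across, fingers closing along the chamber's x
- chamber_lid (a joint): lid angle in rad, 0 = shut, growing as the handle side rises; the clear lid (204 mm across, 14 mm thick, about 0.6 kg) falls shut and seals again if let go. Under vacuum it cannot be lifted. Once vented the gasket still sticks: the pull at the handle must rise to about 12 to 20 N and lets go suddenly when the handle has risen 2 to 4 mm; after that about 5 N carry it. The front edge lies 220 mm from the hinge: 0.09 rad is 20 mm open there
- lid_hinge (a point): middle of the lid's hinge pin, which lies along the chamber's y axis, 118 mm from the chamber's centre towards +x of the chamber, at z 112 mm; the handle bar is 196 mm from it in plan and 51 mm higher when shut
- valve_small_1: bystander: small grey cast valve body, 38 x 46 x 86 mm, standing; origin under its centre
- valve_small_2: bystander: as valve_small_1
- valve_small_3: bystander: as valve_small_1
- hex_nipple_1: bystander: threaded hex nipple, 27 x 31 x 37 mm, standing; origin under its centre
- hex_nipple_2: bystander: as hex_nipple_1
- marker: bystander: felt marker, 125 mm long, lying
- wood_jig: bystander: wooden nest, 60 x 70 x 38 mm

How it is judged:
By the outcome, as a careful person would: the job done as asked, in the order asked, and still so for the second after the job is handed in, while the arm keeps its last pose, push and grip.
It also fails if it takes over 38 s, if anything falls off the work surface, if the arm or the gripper's body presses on something with over 40 N, if the wrist force passes 120 N, or if a joint passes its speed limit or range.

## Working session

There is one attempt and no reset: what is moved stays moved. The work goes in short steps, Python scripts to look and compute and a shell command to move; the robot and the scene stay as the last step left them, time stands still between calls to the robot, and variables do not carry over. Pictures are saved under pics/ and viewed, and the job is handed in when it is done.

```bash
ls; mkdir -p pics
python3 - <<'E'
from cell import arm,eyes,workorder
import cv2,numpy as np
s=arm.observe()
for k,v in s.items(): print(k,np.round(v,4))
print(arm.grasp_offset)
for n in("side","top"):
    d=eyes.get_image(n); cv2.imwrite(f"pics/{n}0.png",d["frame"])
    R=cv2.Rodrigues(np.array(d["rvec"],float))[0]; print(n,d["intrinsics"],-R.T@np.array(d["tvec"]),R[2])
E
```

```text
pics
clock 0.0
joints [-1.2886  0.4352  0.025   1.5741 -0.0116  1.134  -0.0751]
dq [ 0.0016 -0.0012 -0.0004  0.0034 -0.0008 -0.0009 -0.0017]
joint_efforts [ 2.10000e-03 -6.67837e+01  9.86300e-01 -3.14460e+01 -6.04000e-02
  4.25000e-02  1.00000e-04]
position [0.2345 0.5788 0.226 ]
ee_rot [-6.0080e-01 -3.0835e+00  2.5000e-03]
force [-0.1117  0.3122  0.0854]
ft_torque [-0.0146  0.0173  0.0224]
width 0.9988
0.0188
side [[421.70292561   0.         250.97020528]
 [  0.         421.70292561 186.08635915]
 [  0.           0.           1.        ]] [ 0.1083845  -0.69453025  0.57032327] [ 0.51484781  0.69218254 -0.50578164]
top [[496.30455674   0.         253.10315929]
 [  0.         496.30455674 196.16477886]
 [  0.           0.           1.        ]] [ 0.48200796 -0.05569921  1.27182247] [ 0.07116605  0.00206159 -0.99746235]
```

View pics/side0.png

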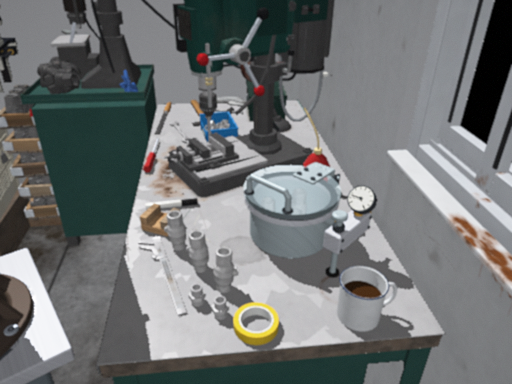

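View pics/top0.png

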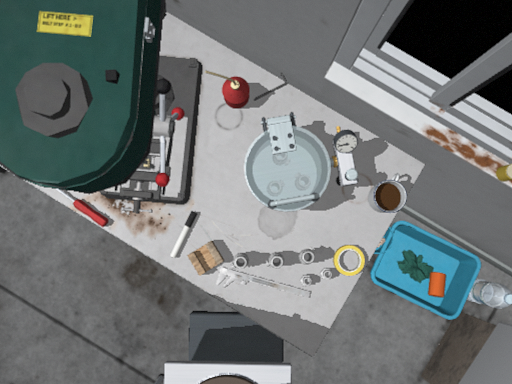

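The chamber is near (288,168) in the top view, with the handle bar around (293,201), the plunger around (351,175) and the gauge at (346,141). Next I'll enlarge crops.

Run:
```python
import cv2
t=cv2.imread("pics/top0.png");s=cv2.imread("pics/side0.png")
cv2.imwrite("pics/t1.png",cv2.resize(t[100:230,230:400],None,fx=4.5,fy=4.5,interpolation=cv2.INTER_CUBIC))
cv2.imwrite("pics/s1.png",cv2.resize(s[140:290,230:400],None,fx=4,fy=4,interpolation=cv2.INTER_CUBIC))
```

```text
(no output)
```

View pics/t1.png

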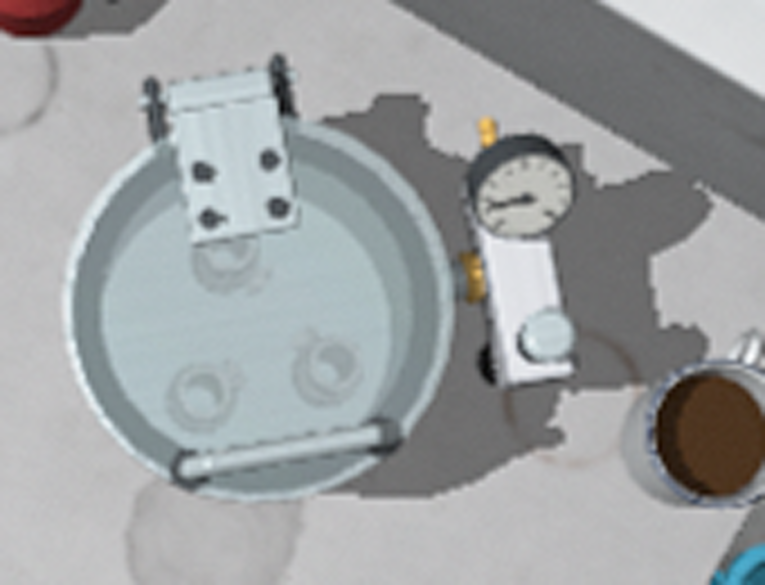

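View pics/s1.png

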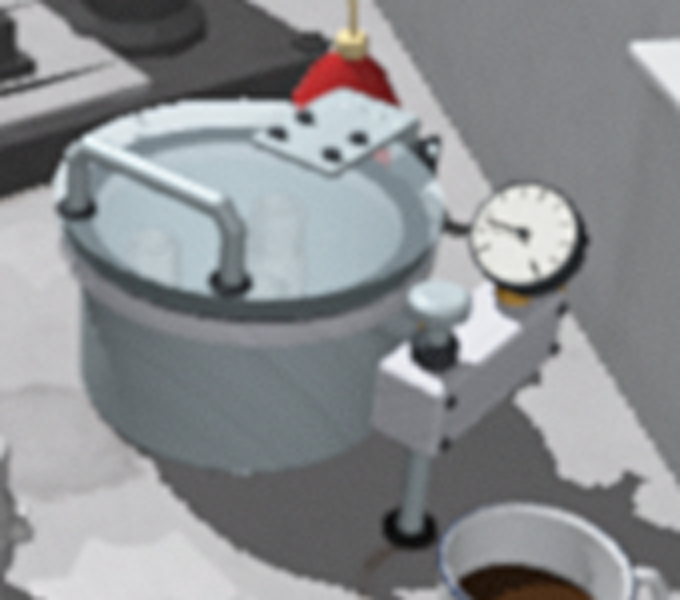

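Crop readings:

| Point | Top picture | Side picture |
|---|---|---|
| Plunger centre | crop (546,333) → (351,173.6) | (339.2,214) |
| Handle bar ends | crop (190,466) and (385,434) | — |
| Bar middle | — | crop (153,174) → (268,183.2) |

The needle points left, so the chamber is under vacuum.

```bash
cat > h.py <<'E'
import numpy as np,cv2
from cell import arm,eyes
def cam(n):
    d=eyes.get_image(n);return d,cv2.Rodrigues(np.array(d["rvec"],float))[0],np.array(d["tvec"],float).ravel(),np.array(d["intrinsics"])
def ray(c,uv):
    d,R,t,K=c; return -R.T@t, R.T@np.linalg.inv(K)@np.array([uv[0],uv[1],1.])
def onz(c,uv,z):
    o,r=ray(c,uv); return o+r*(z-o[2])/r[2]
def tri(cs,uvs):
    A=np.zeros((3,3));b=np.zeros(3)
    for c,uv in zip(cs,uvs):
        o,r=ray(c,uv); r=r/np.linalg.norm(r);P=np.eye(3)-np.outer(r,r);A+=P;b+=P@o
    return np.linalg.solve(A,b)
def proj(c,p):
    d,R,t,K=c; q=K@(R@np.array(p)+t); return q[:2]/q[2]
def crop(n,box,f,out):
    d=cam(n);x0,y0,x1,y1=box
    cv2.imwrite(out,cv2.resize(d[0]["frame"][y0:y1,x0:x1],None,fx=f,fy=f,interpolation=cv2.INTER_CUBIC));return d
E
python3 - <<'E'
from h import *
T=cam("top");S=cam("side")
tp=lambda x,y:((x+.5)/4.5-.5+230,(y+.5)/4.5-.5+100)
sp=lambda x,y:((x+.5)/4-.5+230,(y+.5)/4-.5+140)
p=tp(546,333);print("plunger top z.143",onz(T,p,.143),"side",onz(S,sp(438,297),.143),"tri",tri([T,S],[p,sp(438,297)]))
a=onz(T,tp(190,466),.163);b=onz(T,tp(385,434),.163);print(a,b,np.linalg.norm(a-b),"mid",(a+b)/2)
sa=onz(S,sp(85,145),.163);sb=onz(S,sp(225,203),.163);print("side",sa,sb,np.linalg.norm(sa-sb),(sa+sb)/2)
y=(a-b)/np.linalg.norm(a-b);print("yaw of y axis",np.degrees(np.arctan2(y[1],y[0])))
x=np.array([y[1],-y[0],0])
for s in (x,):
    c=(a+b)/2+.078*s;c[2]=0;print("chamber",c,"hinge px",proj(T,c+.118*s+[0,0,.112]))
    pl=onz(T,p,.143)-c;print("plunger rel",pl@s,pl@y)
    for ang in range(0,360,45):
        q=c+.102*(np.cos(np.radians(ang))*s+np.sin(np.radians(ang))*y)+[0,0,.122];u=proj(T,q);print(ang,(u-[230,100]+.5)*4.5-.5)
E
```

```text
plunger top z.143 [ 0.61856296 -0.27612395  0.143     ] side [ 0.61376624 -0.28249789  0.143     ] tri [ 0.6194623  -0.27738733  0.13787497]
[ 0.54622193 -0.09561208  0.163     ] [ 0.5640396  -0.19237958  0.163     ] 0.09839419468660544 mid [ 0.55513077 -0.14399583  0.163     ]
side [ 0.54672146 -0.10461324  0.163     ] [ 0.56682257 -0.1882069   0.163     ] 0.08597647823593176 [ 0.55677202 -0.14641007  0.163     ]
yaw of y axis 100.4329406850691
chamber [ 0.63184123 -0.12987123  0.        ] hinge px [277.89297169 119.51534421]
plunger rel -0.03954286074329604 -0.14143030339029652
0 [223.29149013 115.11699795]
45 [ 96.066096   193.27771076]
90 [ 61.65934462 338.59780231]
135 [141.32371879 466.51326898]
180 [288.95648805 500.99810718]
225 [416.96458424 421.2900503 ]
270 [449.80998172 275.18518201]
315 [369.36287697 148.81702017]
```

Run:
```python
from h import *
T=cam("top");S=cam("side")
print("tcp px",proj(T,[.235,.579,.226]),proj(S,[.235,.579,.226]))
for uv in [(200,60),(190,200),(105,195),(0,168),(90,207),(235,90)]: print(uv,onz(T,uv,0.05))
for uv in [(160,10),(155,150),(100,190),(60,180),(162,180)]: print(uv,onz(T,uv,0.5),onz(T,uv,.3))
for uv in [(208,140),(203,60),(190,80),(260,90)]:
  o,r=ray(S,uv); print(uv,[np.round(o+r*k,2) for k in (1.0,1.2,1.4)])
s=arm.observe();R=cv2.Rodrigues(np.array(s["ee_rot"]))[0];print(R)
```

```text
tcp px [-55.54732157 345.31553972] [ 4.04242941 86.97081514]
(200, 60) [0.91022347 0.08712447 0.05      ]
(190, 200) [0.55670181 0.10228723 0.05      ]
(105, 195) [0.56502659 0.3124847  0.05      ]
(0, 168) [0.62709151 0.57550808 0.05      ]
(90, 207) [0.53467452 0.3482555  0.05      ]
(235, 90) [ 0.83503043 -0.00266064  0.05      ]
(160, 10) [0.83318031 0.10080783 0.5       ] [0.92417852 0.14136302 0.3       ]
(155, 150) [0.60674865 0.1012649  0.5       ] [0.63907232 0.14193853 0.3       ]
(100, 190) [0.54212099 0.18500319 0.5       ] [0.5576979  0.24737567 0.3       ]
(60, 180) [0.55659355 0.2481781  0.5       ] [0.57592069 0.3269209  0.3       ]
(162, 180) [0.55965886 0.08874597 0.5       ] [0.5797803  0.12617561 0.3       ]
(208, 140) [array([0.57, 0.1 , 0.16]), array([0.67, 0.26, 0.08]), array([ 0.76,  0.42, -0.01])]
(203, 60) [array([0.62, 0.19, 0.32]), array([0.72, 0.36, 0.27]), array([0.82, 0.54, 0.22])]
(190, 80) [array([0.58, 0.19, 0.28]), array([0.68, 0.36, 0.22]), array([0.77, 0.54, 0.16])]
(260, 90) [array([0.71, 0.08, 0.26]), array([0.83, 0.23, 0.2 ]), array([0.95, 0.39, 0.14])]
[[-9.26835741e-01  3.75467037e-01 -1.13729778e-04]
 [ 3.75467052e-01  9.26835660e-01 -3.90874617e-04]
 [-4.13517203e-05 -4.04978350e-04 -9.99999917e-01]]
```

Run:
```python
import cv2
s=cv2.imread("pics/side0.png")
cv2.imwrite("pics/s2.png",cv2.resize(s[0:200,0:350],None,fx=2.2,fy=2.2,interpolation=cv2.INTER_CUBIC))
```

```text
(no output)
```

View pics/s2.png

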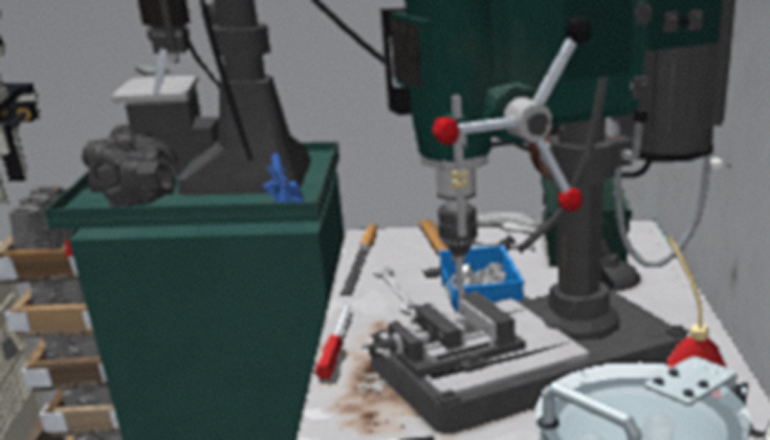

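Run:
```python
from h import *
T=cam("top");S=cam("side")
for a,b in [((328,82),(390,157)),((334,70),(405,150))]: 
  p=tri([T,S],[a,b]);print(p,proj(T,p),proj(S,p))
for uv in [(317,100),(420,156),(200,30)]: print(uv,onz(T,uv,0))
for uv in [(330,88),(512,205)]: print(uv,onz(T,uv,.2),onz(T,uv,.3))
```

```text
[ 0.82526069 -0.22049632  0.17045533] [329.20665835  80.89461605] [388.25522342 157.29540995]
[ 0.85030134 -0.23365496  0.18453054] [336.14065768  68.12240294] [401.97230792 150.53889936]
(317, 100) [ 0.82704191 -0.21463883  0.        ]
(420, 156) [ 0.68505411 -0.4821492   0.        ]
(200, 30) [1.0084684  0.09514221 0.        ]
(330, 88) [ 0.80015666 -0.21795318  0.2       ] [ 0.7704737  -0.20281504  0.3       ]
(512, 205) [ 0.55010664 -0.6133746   0.2       ] [ 0.54375309 -0.56134402  0.3       ]
```

Run:
```python
import cv2
s=cv2.imread("pics/side0.png");t=cv2.imread("pics/top0.png")
cv2.imwrite("pics/s3.png",cv2.resize(s[80:300,300:512],None,fx=2.7,fy=2.7,interpolation=cv2.INTER_CUBIC))
cv2.imwrite("pics/t3.png",cv2.resize(t[0:230,260:512],None,fx=2.6,fy=2.6,interpolation=cv2.INTER_CUBIC))
```

```text
(no output)
```

View pics/s3.png

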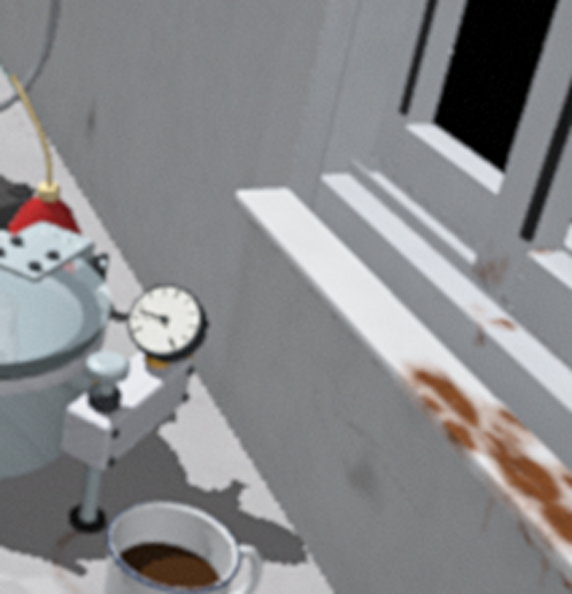

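View pics/t3.png

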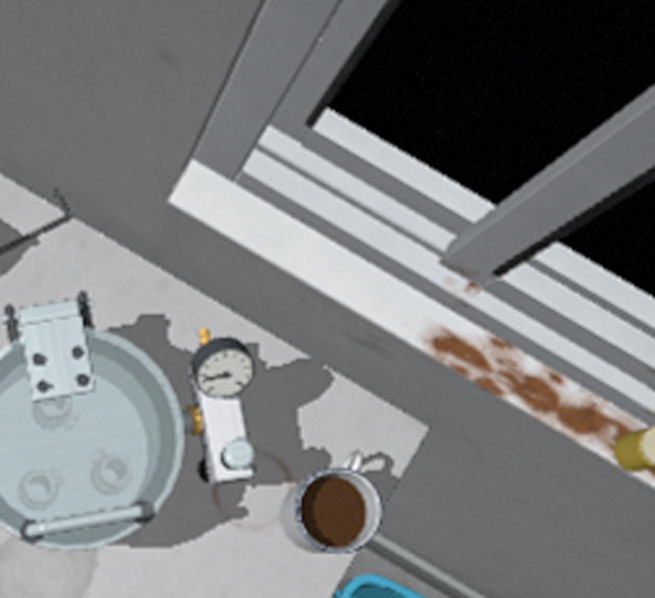

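The wall is about 150 mm from the plunger and the drill press sits at x > 0.53, y 0.1–0.35. I'll swing inside of the press at x < 0.42 with the fingers closing.

```bash
python3 -m inch '[[[1,-30,-37,0,0],[1,-30,-37,0,0],[1,-30,-37,0,0],[1,-30,-37,0,0],[1,-30,-37,0,0],[1,-30,-37,0,0],[1,-30,-37,0,0],[1,-30,-37,0,0],[1,-30,-37,0,0],[1,-30,-37,0,0],[1,-30,-37,0,0]]]' 30
```

```text
clock: 1.5
position: [0.391, 0.0672, 0.2252]
ee_rot: [0.583, 3.085, 0.013]
force: [1.0, 0.3, 0.2]
width: 0.09
```

```bash
python3 -m inch '[[[1,-37,-26,0,0],[1,-37,-26,0,0],[1,-37,-26,0,0],[1,-37,-26,0,0],[1,-37,-26,0,0],[1,-37,-26,0,0],[1,-37,-26,0,0],[1,-37,-26,0,0],[1,-25,-20,0,0],[1,0,0,0,0]]]'
cat >> h.py <<'E'
def st(target=None):
    s=arm.observe();R=cv2.Rodrigues(np.array(s["ee_rot"]))[0]
    print("t",round(s["clock"],2),"pos",np.round(s["position"],4),"F",np.round(s["force"],1),"w",round(s["width"],3),"tilt",np.round(np.degrees(np.arcsin(R[:2,2])),2),"jawaz",round(np.degrees(np.arctan2(R[1,1],R[0,1])),1),"q",np.round(s["joints"],2))
    if target is not None: print("tool delta mm",np.round(R.T@(np.array(target)-s["position"])*1000,1))
E
python3 -c "
from h import *
st([.618,-.277,.148])
crop('top',(230,80,400,230),4,'pics/t4.png');crop('side',(230,100,400,250),4,'pics/s4.png')"
```

```text
clock: 2.5
position: [0.6139, -0.2838, 0.2244]
ee_rot: [0.585, 3.079, 0.013]
force: [0.6, -1.0, -0.3]
width: 0.001
t 2.5 pos [ 0.6139 -0.2838  0.2244] F [ 0.6 -1.  -0.3] w 0.001 tilt [0.53 0.4 ] jawaz 68.5 q [ 0.03  0.55  0.54  1.47 -0.31  1.19  1.81]
tool delta mm [-0.8  7.  76.5]
```

View pics/s4.png

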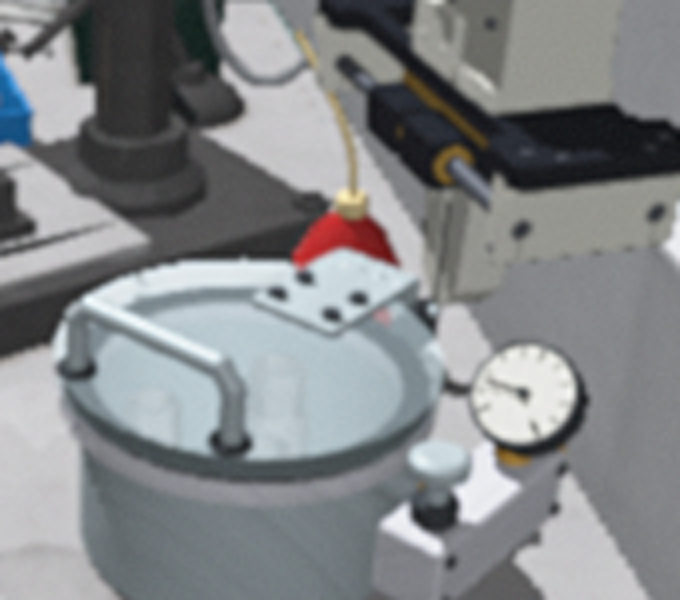

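View pics/t4.png

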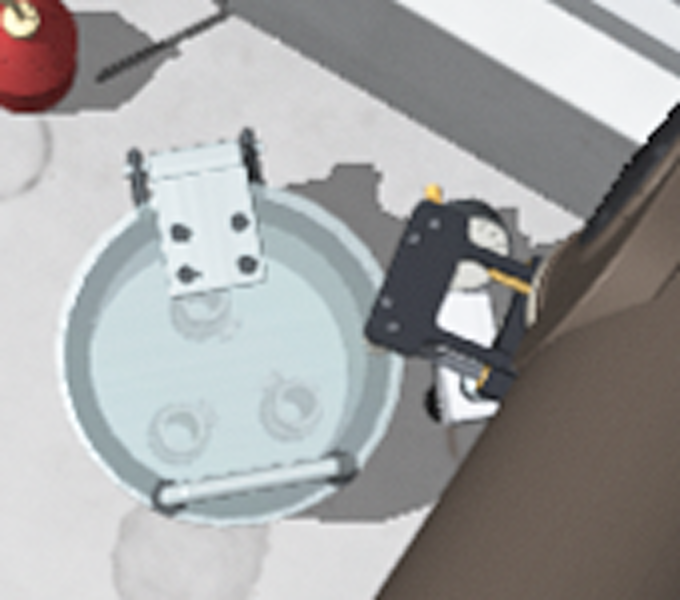

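The side view shows the closed fingertips around crop (460,290), above the plunger at (440,457), and the gauge still at vacuum. I'll correct the offset and lower to about 6 mm above the button.

```bash
python3 -m inch '[[[1,0,7,25,0],[1,0,0,25,0],[1,0,0,15,0],[1,0,0,0,0]]]'; python3 -c "
from h import *
st([.618,-.277,.148])
S=crop('side',(280,140,400,250),5,'pics/s5.png')
p=arm.observe()['position'];print((proj(S,p)-[280,140]+.5)*5, (proj(S,[.618,-.277,.143])-[280,140]+.5)*5)"
```

```text
clock: 3.0
position: [0.6164, -0.2655, 0.1592]
ee_rot: [0.572, 3.081, 0.025]
force: [-0.8, -0.1, 0.6]
width: 0.003
t 3.0 pos [ 0.6164 -0.2655  0.1592] F [-0.8 -0.1  0.6] w 0.003 tilt [0.63 0.8 ] jawaz 69.0 q [ 0.02  0.6   0.51  1.56 -0.34  1.06  1.82]
tool delta mm [ -5.5 -10.4  11.1]
[275.72306555 308.02043359] [295.08553174 361.153977  ]
```

View pics/s5.png

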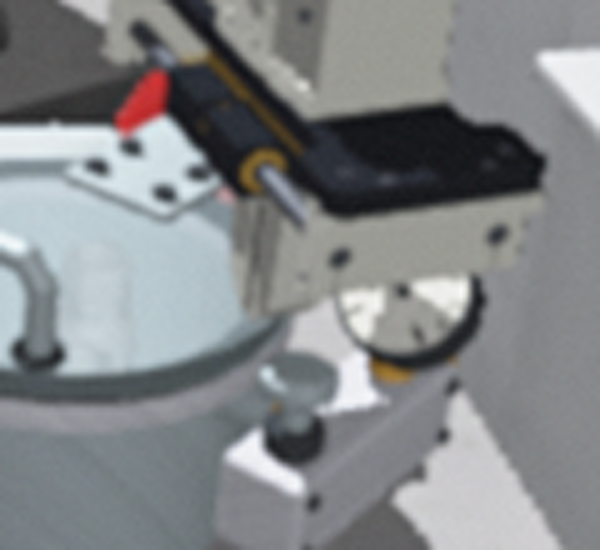

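The button is at crop (298,378) and the tip is about 12 mm too far to +y. I'll correct that and let it settle.

```bash
python3 -m inch '[[[1,-6,-12,0,0],[1,0,0,0,0],[1,0,0,0,0]]]'; python3 -c "
from h import *
st([.617,-.279,.148])"
```

```text
clock: 3.35
position: [0.6195, -0.2796, 0.1638]
ee_rot: [0.569, 3.076, 0.024]
force: [0.2, -0.1, -0.1]
width: 0.005
t 3.35 pos [ 0.6195 -0.2796  0.1638] F [ 0.2 -0.1 -0.1] w 0.005 tilt [0.93 0.73] jawaz 69.1 q [ 0.04  0.6   0.51  1.54 -0.34  1.07  1.84]
tool delta mm [ 2.7 -0.6 15.7]
```

```bash
python3 -m inch '[[[1,3,0,10,0],[1,0,0,6,0],[1,0,0,0,0]]]'; python3 -c "
from h import *
st([.617,-.279,.132])
S=crop('side',(280,140,400,250),5,'pics/s6.png')"
```

```text
clock: 3.65
position: [0.6171, -0.2788, 0.1476]
ee_rot: [0.569, 3.074, 0.024]
force: [0.6, -0.2, -0.6]
width: 0.006
t 3.65 pos [ 0.6171 -0.2788  0.1476] F [ 0.6 -0.2 -0.6] w 0.006 tilt [1.04 0.69] jawaz 69.0 q [ 0.04  0.61  0.5   1.57 -0.35  1.04  1.85]
tool delta mm [ 0.2 -0.5 15.6]
```

View pics/s6.png

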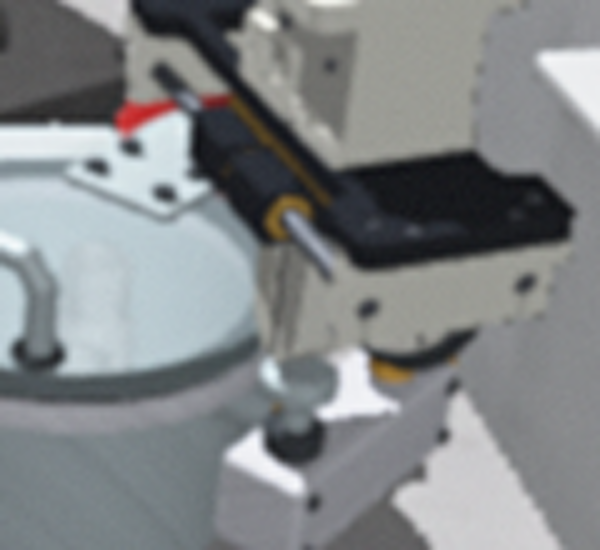

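The fingertips are centred on the button, about 4 mm above it. Pressing now.

```bash
python3 -m inch '[[[1,0,0,6,0],[1,0,0,6,0],[1,0,0,4,0]]]'; python3 -c "
from h import *
st([.617,-.279,.132])"
```

```text
clock: 4.0
position: [0.618, -0.2792, 0.133]
ee_rot: [0.569, 3.071, 0.023]
force: [-9.2, 5.6, 42.4]
width: 0.008
t 4.0 pos [ 0.618  -0.2792  0.133 ] F [-9.2  5.6 42.4] w 0.008 tilt [1.16 0.65] jawaz 69.0 q [ 0.05  0.63  0.49  1.58 -0.36  1.01  1.86]
tool delta mm [ 1.  -0.2  0.9]
```

On the stop at z 0.133, with 42 N. I'll ease off and hold.

```bash
python3 -m inch '[[[1,0,0,1,0],[1,0,0,1,0],[1,0,0,1,0]]]'; python3 -c "
from h import *
st([.617,-.279,.132])"
```

```text
clock: 4.3
position: [0.6178, -0.2792, 0.1334]
ee_rot: [0.569, 3.07, 0.026]
force: [-3.8, 2.5, 11.5]
width: 0.006
t 4.3 pos [ 0.6178 -0.2792  0.1334] F [-3.8  2.5 11.5] w 0.006 tilt [1.25 0.72] jawaz 69.0 q [ 0.05  0.63  0.49  1.58 -0.36  1.01  1.86]
tool delta mm [ 0.9 -0.2  1.4]
```

```bash
python3 -m inch '[[[1,0,0,2,0],[1,0,0,2,0],[1,0,0,1.5,0],[1,0,0,1.5,0],[1,0,0,1.5,0],[1,0,0,1.5,0],[1,0,0,1.5,0],[1,0,0,1.5,0],[1,0,0,1.5,0],[1,0,0,1.5,0]]]'; python3 -c "
from h import *
st([.617,-.279,.132])
crop('side',(280,140,400,250),5,'pics/s7.png');crop('top',(300,90,400,200),5,'pics/t7.png');st()"
```

```text
clock: 5.3
position: [0.6179, -0.2792, 0.1333]
ee_rot: [0.568, 3.062, 0.035]
force: [-5.7, 3.0, 15.7]
width: 0.005
t 5.3 pos [ 0.6179 -0.2792  0.1333] F [-5.7  3.  15.7] w 0.005 tilt [1.79 0.98] jawaz 69.0 q [ 0.05  0.62  0.49  1.59 -0.37  1.    1.87]
tool delta mm [ 1.  -0.2  1.3]
t 5.4 pos [ 0.6179 -0.2792  0.1333] F [-4.9  3.4 17.1] w 0.003 tilt [1.79 0.98] jawaz 69.0 q [ 0.05  0.62  0.49  1.59 -0.37  1.    1.87]
```

View pics/s7.png

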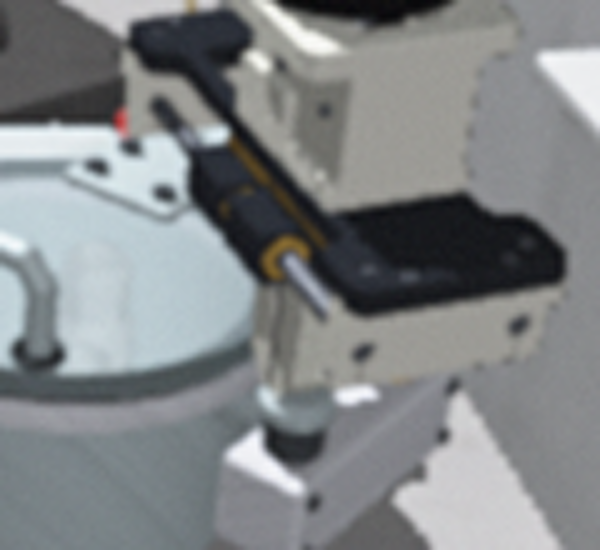

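View pics/t7.png

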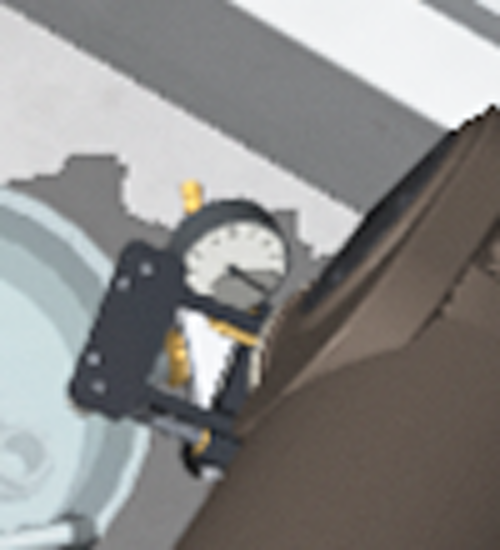

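In the top view the needle runs from (232,268) to (268,292), so it points lower right at the zero mark. I'll hold a bit longer and check that it has stopped.

```bash
python3 -m inch '[[[1,0,0,1.5,0],[1,0,0,1.5,0],[1,0,0,1.5,0],[1,0,0,1.5,0],[1,0,0,1.5,0],[1,0,0,1.5,0]]]'; python3 -c "
from h import *
crop('top',(325,120,375,160),10,'pics/t8.png');st()"
```

```text
clock: 6.0
position: [0.6179, -0.2792, 0.1333]
ee_rot: [0.567, 3.057, 0.04]
force: [-6.2, 2.3, 16.0]
width: 0.005
t 6.05 pos [ 0.6179 -0.2792  0.1333] F [-5.7  2.9 17. ] w 0.006 tilt [2.1  1.12] jawaz 69.0 q [ 0.06  0.62  0.49  1.59 -0.37  0.99  1.87]
```

View pics/t8.png

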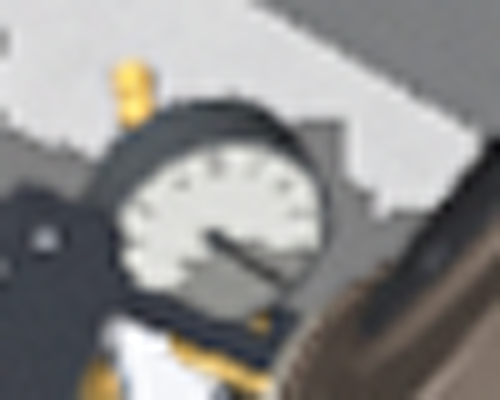

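The needle is steady at the lower-right mark, so the chamber is vented. I'll retract, move over the handle and turn the jaws onto the chamber's x.

```bash
python3 -m inch '[[[1,0,0,-30,0],[1,0,0,-45,0],[1,0,0,-20,0],[1,27,26,0,0],[0.4,27,26,0,0],[0.4,27,26,0,0],[0.4,25,25,0,0],[0.4,0,0,0,0]]]' 30; python3 -m inch '[[[0.4,0,0,0,8.3],[0.4,0,0,0,8.3],[0.4,0,0,0,8.3],[0.4,0,0,0,8.3],[0.4,0,0,0,8.3],[0.4,0,0,0,8.3],[0.4,0,0,0,8.3],[0.4,0,0,0,0],[0.4,0,0,0,0]]]'; python3 -c "
from h import *
st([.5555,-.1445,.2])
crop('side',(230,80,400,230),4,'pics/s9.png');crop('top',(230,80,400,230),4,'pics/t9.png')"
```

```text
clock: 6.85
position: [0.5502, -0.1433, 0.2294]
ee_rot: [0.569, 3.057, 0.04]
force: [-0.4, 0.2, -0.3]
width: 0.303
clock: 7.75
position: [0.5513, -0.1457, 0.2278]
ee_rot: [2.027, 2.377, 0.057]
force: [-0.3, -0.1, -0.5]
width: 0.596
t 7.75 pos [ 0.5513 -0.1457  0.2278] F [-0.3 -0.1 -0.5] w 0.596 tilt [2.11 0.95] jawaz 9.1 q [-0.39  0.39  0.79  1.78 -0.34  1.07  0.68]
tool delta mm [ 0.2  3.3 27.9]
```

View pics/s9.png

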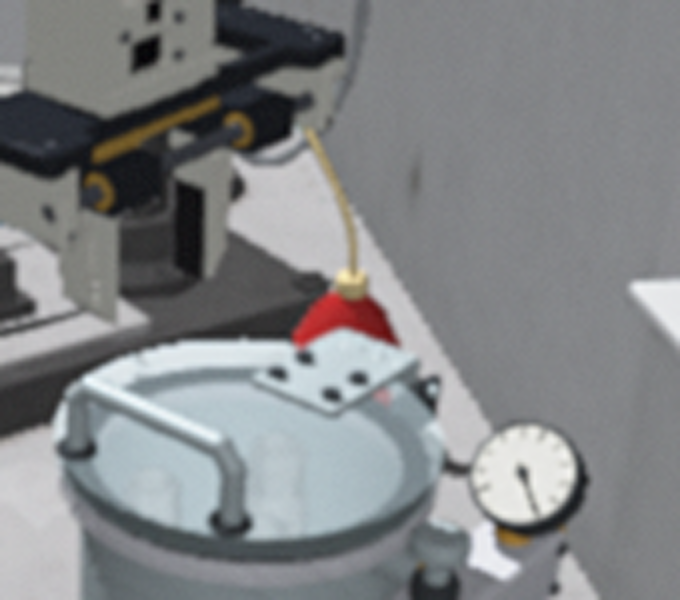

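View pics/t9.png

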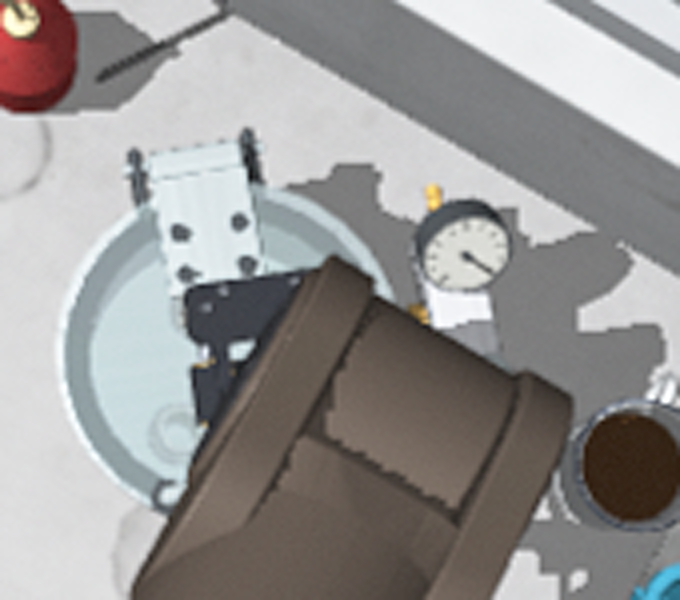

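The needle is still at zero, and the jaws straddle the handle line. Descending in two stages.

```bash
python3 -m inch '[[[0.4,0,4,20,-1.3],[0.4,0,0,20,0],[0.4,0,0,12,0],[0.4,0,0,0,0],[0.4,0,0,0,0]]]'; python3 -c "
from h import *
st([.556,-.145,.144])
S=crop('side',(210,120,330,240),5,'pics/s10.png')
for p in ([.556,-.145,.163],arm.observe()['position']):print((proj(S,p)-[210,120]+.5)*5)"
```

```text
clock: 8.35
position: [0.5582, -0.145, 0.1755]
ee_rot: [1.987, 2.407, 0.06]
force: [-1.0, 0.0, 0.2]
width: 0.599
t 8.35 pos [ 0.5582 -0.145   0.1755] F [-1.   0.   0.2] w 0.599 tilt [2.26 0.99] jawaz 10.9 q [-0.35  0.45  0.74  1.83 -0.4   0.97  0.76]
tool delta mm [ 0.1 -3.4 31.4]
[288.00465931 316.17455768]
[293.14732937 286.04387442]
```

View pics/s10.png

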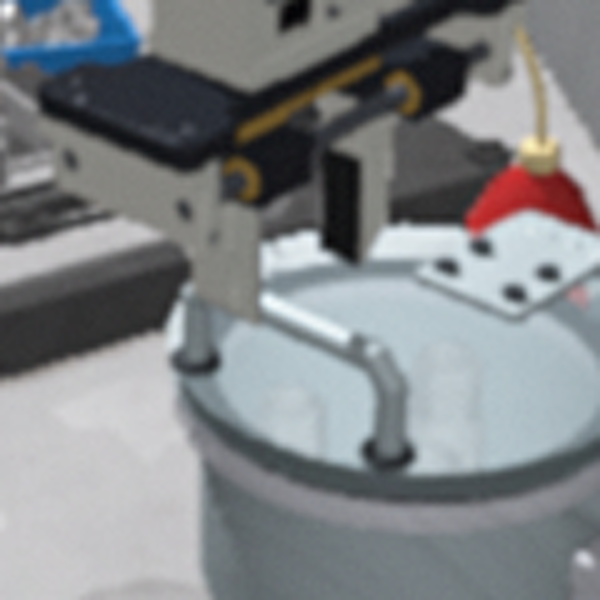

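The near finger is in front of the bar and the far finger behind it. Lowering to grasp height.

```bash
python3 -m inch '[[[0.4,0,-3,12,0],[0.4,0,0,12,0],[0.4,0,0,6,0],[0.4,0,0,0,0],[0.4,0,0,0,0]]]'; python3 -c "
from h import *
st([.556,-.145,.144])
S=crop('side',(210,120,330,240),5,'pics/s11.png')"
```

```text
clock: 8.9
position: [0.5569, -0.1451, 0.1442]
ee_rot: [1.985, 2.407, 0.062]
force: [1.0, 0.3, 0.4]
width: 0.599
t 8.9 pos [ 0.5569 -0.1451  0.1442] F [1.  0.3 0.4] w 0.599 tilt [2.38 0.99] jawaz 11.0 q [-0.32  0.49  0.71  1.87 -0.44  0.9   0.79]
tool delta mm [ 0.3 -0.8  0.2]
```

View pics/s11.png

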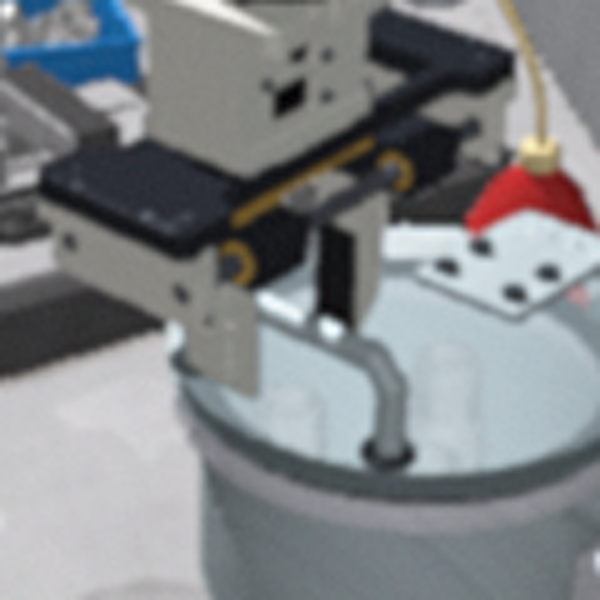

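```bash
python3 -m inch '[[[1,0,0,0,0],[1,0,0,0,0],[1,0,0,0,0],[1,0,0,0,0],[1,0,0,0,0],[1,0,0,0,0]]]' 55; python3 -c "
from h import *
st([.556,-.145,.144])
S=crop('side',(210,120,330,240),5,'pics/s12.png')"
```

```text
clock: 9.55
position: [0.556, -0.1456, 0.145]
ee_rot: [1.986, 2.407, 0.061]
force: [-16.2, -1.8, 9.5]
width: 0.127
t 9.55 pos [ 0.556  -0.1456  0.145 ] F [-16.2  -1.8   9.5] w 0.127 tilt [2.31 0.99] jawaz 10.9 q [-0.33  0.48  0.71  1.87 -0.44  0.91  0.79]
tool delta mm [0.6 0.1 1. ]
```

View pics/s12.png

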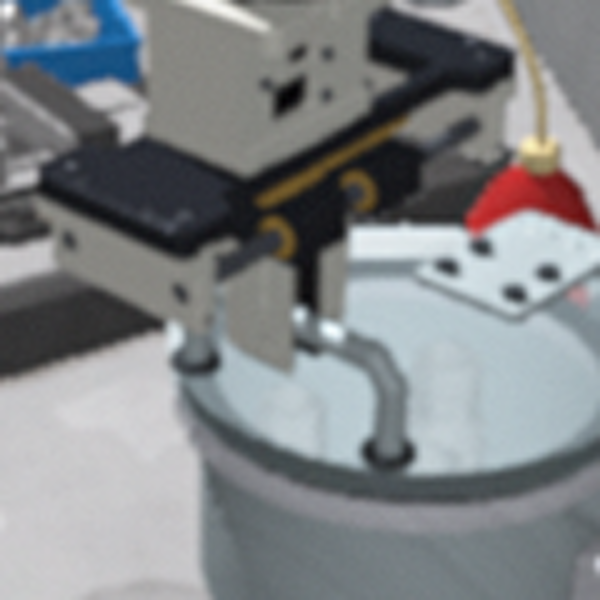

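Gripped: the opening is 11.7 mm on a 12 mm bar. Now I'll pull up gently with small leads, so the release can only jump a couple of mm.

```bash
python3 -m inch '[[[1,0,0.2,-1,0],[1,0,0.2,-1,0],[1,0,0.3,-1.5,0]]]'; python3 -c "
from h import *
st([.556,-.145,.144])"
```

```text
clock: 9.9
position: [0.5559, -0.1456, 0.1461]
ee_rot: [1.987, 2.407, 0.057]
force: [6.6, -4.0, -22.8]
width: 0.116
t 9.9 pos [ 0.5559 -0.1456  0.1461] F [  6.6  -4.  -22.8] w 0.116 tilt [2.21 0.89] jawaz 10.9 q [-0.33  0.48  0.72  1.87 -0.43  0.91  0.79]
tool delta mm [0.6 0.1 2.1]
```

```bash
python3 -m inch '[[[1,0,0.3,-1.5,0],[1,0,0.3,-1.5,0]]]'; python3 -c "
from h import *
st([.556,-.145,.144])"
```

```text
clock: 10.1
position: [0.5559, -0.1456, 0.1461]
ee_rot: [1.987, 2.408, 0.051]
force: [6.6, -3.9, -21.6]
width: 0.112
t 10.1 pos [ 0.5559 -0.1456  0.1461] F [  6.6  -3.9 -21.6] w 0.112 tilt [2.05 0.76] jawaz 10.9 q [-0.33  0.49  0.72  1.87 -0.43  0.91  0.78]
tool delta mm [0.6 0.2 2.1]
```

```bash
python3 -m inch '[[[1,0,0.3,-1.8,0],[1,0,0.3,-1.8,0]]]'; python3 -c "
from h import *
st([.556,-.145,.144])"
```

```text
clock: 10.3
position: [0.5558, -0.1456, 0.1462]
ee_rot: [1.987, 2.409, 0.045]
force: [8.3, -4.3, -24.6]
width: 0.116
t 10.3 pos [ 0.5558 -0.1456  0.1462] F [  8.3  -4.3 -24.6] w 0.116 tilt [1.88 0.6 ] jawaz 11.0 q [-0.33  0.49  0.72  1.86 -0.43  0.91  0.78]
tool delta mm [0.6 0.2 2.3]
```

```bash
python3 -c "
from h import *
S=crop('side',(210,130,400,280),4,'pics/s13.png')"
```

```text
(no output)
```

View pics/s13.png

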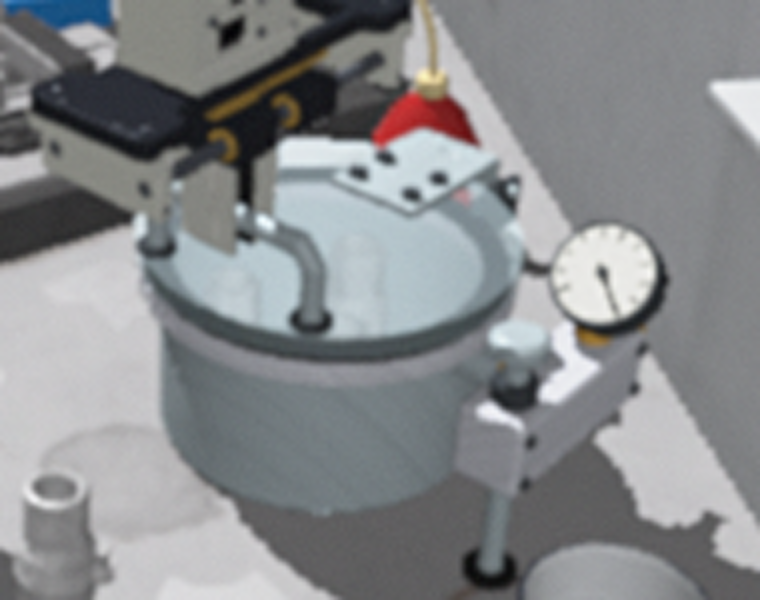

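The gauge is still at zero, so it is just gasket stiction. I'll raise the lead a little, with the pull aimed along the lid's arc (some +y).

```bash
python3 -m inch '[[[1,0,1,-2.2,0],[1,0,1,-2.2,0]]]'; python3 -c "
from h import *
st([.556,-.145,.144])"
```

```text
clock: 10.55
position: [0.5558, -0.1457, 0.1466]
ee_rot: [1.989, 2.41, 0.036]
force: [6.1, -5.2, -26.3]
width: 0.113
t 10.55 pos [ 0.5558 -0.1457  0.1466] F [  6.1  -5.2 -26.3] w 0.113 tilt [1.56 0.43] jawaz 10.9 q [-0.34  0.49  0.72  1.86 -0.42  0.92  0.77]
tool delta mm [0.6 0.2 2.6]
```

```bash
python3 -m inch '[[[1,0,1,-2.6,0],[1,0,1,-2.6,0]]]'; python3 -c "
from h import *
st([.556,-.145,.144])"
```

```text
clock: 10.75
position: [0.5558, -0.1457, 0.1469]
ee_rot: [1.991, 2.412, 0.026]
force: [9.1, -5.3, -33.0]
width: 0.113
t 10.75 pos [ 0.5558 -0.1457  0.1469] F [  9.1  -5.3 -33. ] w 0.113 tilt [1.21 0.23] jawaz 10.9 q [-0.34  0.49  0.73  1.86 -0.42  0.93  0.77]
tool delta mm [0.7 0.3 2.9]
```

33 N is more than the gasket should need. I'll check by image registration whether the lid has moved at all.

```bash
python3 -c "
from h import *
S=cam('side');cv2.imwrite('pics/side_now.png',S[0]['frame']);st()
print('ft_torque',np.round(arm.observe()['ft_torque'],2))
a=cv2.cvtColor(cv2.imread('pics/side0.png'),6).astype(np.float32);b=cv2.cvtColor(S[0]['frame'],6).astype(np.float32)
for n,(x0,y0,x1,y1) in dict(post=(276,185,300,218),rimfront=(255,205,300,225),hinge=(294,160,338,186),block=(322,225,350,255),base=(255,235,300,262),gauge=(345,182,380,216),valves=(210,240,240,290)).items():
    A=a[y0:y1,x0:x1];t=A.copy();r=None
    w=cv2.createHanningWindow((x1-x0,y1-y0),cv2.CV_32F)
    print(n,cv2.phaseCorrelate(A,b[y0:y1,x0:x1],w))
    W=np.eye(2,3,dtype=np.float32)
    try: print('  ecc',cv2.findTransformECC(A,b[y0:y1,x0:x1],W,cv2.MOTION_TRANSLATION)[1][:,2])
    except Exception as e: print('  ecc fail')
p=np.array([.565,-.192,.15]);print('px per mm up',proj(S,p+[0,0,.001])-proj(S,p))
"
```

```text
t 10.8 pos [ 0.5558 -0.1457  0.1468] F [  7.9  -6.1 -31.4] w 0.112 tilt [1.19 0.22] jawaz 10.9 q [-0.34  0.49  0.73  1.86 -0.42  0.93  0.77]
ft_torque [-1.32 -1.39 -0.03]
post ((0.09028299908180415, -0.8153050294895934), 0.8811303034976676)
  ecc [ 0.1431621 -0.7476411]
rimfront ((0.5789997222670138, -0.4548143923838541), 0.9646712387932671)
  ecc [ 0.12479053 -0.03168056]
hinge ((0.512919563293142, 0.4028642420294677), 0.9942038131839454)
  ecc [ 0.05239093 -0.07083082]
block ((0.7131914986557586, -0.40363779760790486), 0.7641745397779677)
  ecc [0.15950419 0.3020229 ]
base ((0.6330336283723135, 0.3653166715975651), 0.8616569573987168)
  ecc [0.00600888 0.00045313]
gauge ((0.02204517228007674, -0.2172876378042261), 0.875379178489064)
  ecc [0.01786693 0.00646737]
valves ((0.019814475308844948, 0.5031198983669007), 0.905630480448405)
  ecc [0.00399008 0.1523384 ]
px per mm up [ 0.02612842 -0.45036187]
```

The post has moved up about 0.75 px (≈1.7 mm), while the base and gauge stand still. The lid is rising against the gasket and is near break-away (2–4 mm), so I'll continue in small steps.

```bash
python3 -m inch '[[[1,0,1,-2.8,0],[1,0,1,-2.8,0]]]'; python3 -c "
from h import *
st([.556,-.145,.144])"
```

```text
clock: 11.0
position: [0.5557, -0.1458, 0.147]
ee_rot: [1.993, 2.414, 0.015]
force: [8.4, -7.2, -33.3]
width: 0.114
t 11.0 pos [ 0.5557 -0.1458  0.147 ] F [  8.4  -7.2 -33.3] w 0.114 tilt [0.82 0.01] jawaz 10.9 q [-0.34  0.5   0.73  1.85 -0.41  0.93  0.76]
tool delta mm [0.7 0.4 3. ]
```

```bash
python3 -m inch '[[[1,0,2.5,-3,0],[1,0,2.5,-3,0]]]'; python3 -c "
from h import *
st([.556,-.145,.144])"
```

```text
clock: 11.2
position: [0.5555, -0.1459, 0.1469]
ee_rot: [2.0, 2.418, -0.001]
force: [3.3, -5.4, -29.9]
width: 0.115
t 11.2 pos [ 0.5555 -0.1459  0.1469] F [  3.3  -5.4 -29.9] w 0.115 tilt [ 0.14 -0.18] jawaz 10.8 q [-0.35  0.5   0.73  1.84 -0.41  0.95  0.75]
tool delta mm [0.8 0.6 2.9]
```

```bash
python3 -m inch '[[[1,0,1,-3.6,0],[1,0,1,-3.6,0]]]'; python3 -c "
from h import *
st([.556,-.145,.144])"
```

```text
clock: 11.4
position: [0.5565, -0.1457, 0.1508]
ee_rot: [2.002, 2.419, -0.008]
force: [3.1, -2.2, -9.8]
width: 0.112
t 11.4 pos [ 0.5565 -0.1457  0.1508] F [ 3.1 -2.2 -9.8] w 0.112 tilt [-0.1  -0.31] jawaz 10.8 q [-0.35  0.5   0.74  1.83 -0.4   0.96  0.75]
tool delta mm [ 0.8 -0.4  6.8]
```

It broke free with about a 4 mm rise and the force is down to 10 N. Now I'll raise slowly along the arc.

```bash
python3 -m inch '[[[1,0,0.7,-2.5,0],[1,0,0.7,-2.5,0],[1,0,0.7,-2.5,0],[1,0,0.7,-2.5,0]]]'; python3 -c "
from h import *
st([.561,-.145,.1625])"
```

```text
clock: 11.8
position: [0.5596, -0.1452, 0.1608]
ee_rot: [2.001, 2.419, -0.009]
force: [4.6, -0.8, -11.4]
width: 0.116
t 11.8 pos [ 0.5596 -0.1452  0.1608] F [  4.6  -0.8 -11.4] w 0.116 tilt [-0.12 -0.35] jawaz 10.8 q [-0.36  0.5   0.74  1.81 -0.39  0.98  0.74]
tool delta mm [-0.1  1.4 -1.7]
```

```bash
python3 -m inch '[[[1,0,0.5,-1.8,0],[1,0,0,-0.8,0],[1,0,0,-0.8,0],[1,0,0,-0.8,0]]]'; python3 -c "
from h import *
st([.561,-.145,.1625])
S=crop('side',(210,130,400,280),4,'pics/s14.png');cv2.imwrite('pics/side_e.png',S[0]['frame']);st()
a=cv2.cvtColor(cv2.imread('pics/side0.png'),6).astype(np.float32);b=cv2.cvtColor(S[0]['frame'],6).astype(np.float32)
x0,y0,x1,y1=278,190,296,212
M=cv2.matchTemplate(b[y0-14:y1+4,x0-8:x1+8],a[y0:y1,x0:x1],cv2.TM_CCOEFF_NORMED);_,v,_,l=cv2.minMaxLoc(M);print(v,l[0]-8,l[1]-14)
W=np.float32([[1,0,l[0]-8],[0,1,l[1]-14]])
A=a[y0:y1,x0:x1]
W=np.float32([[1,0,x0+l[0]-8],[0,1,y0+l[1]-14]])
W=cv2.findTransformECC(A,b,W,cv2.MOTION_TRANSLATION)[1];print(W[0,2]-x0,W[1,2]-y0)
# predicted shift of right bend of handle as function of angle
yaw=np.radians(10.4);X=np.array([np.cos(yaw),np.sin(yaw),0]);Y=np.array([-X[1],X[0],0]);c=np.array([.6318,-.1299,0])
def P(h,th):
    ax,az=-.196,h-.112
    return c+X*(.118+ax*np.cos(th)+az*np.sin(th))-.05*Y+np.array([0,0,.112+az*np.cos(th)-ax*np.sin(th)])
for th in (.05,.07,.08,.09,.1,.11): print(th,proj(S,P(.145,th))-proj(S,P(.145,0)),'tcp rise',196*np.sin(th)-51*(1-np.cos(th)))
"
```

```text
clock: 12.2
position: [0.5609, -0.1449, 0.1645]
ee_rot: [1.999, 2.418, -0.01]
force: [6.4, -3.5, -16.1]
width: 0.113
t 12.2 pos [ 0.5609 -0.1449  0.1645] F [  6.4  -3.5 -16.1] w 0.113 tilt [-0.06 -0.43] jawaz 10.8 q [-0.36  0.49  0.75  1.81 -0.39  0.99  0.73]
tool delta mm [-0.1  0.1  2. ]
t 12.25 pos [ 0.561  -0.1449  0.1646] F [  5.5  -2.7 -12.8] w 0.113 tilt [-0.06 -0.43] jawaz 10.8 q [-0.36  0.49  0.75  1.81 -0.39  0.99  0.73]
0.921269416809082 2 -10
1.7438965 -9.691574
0.05 [ 0.89155359 -4.77575877] tcp rise 9.732180457196232
0.07 [ 1.29546391 -6.71292691] tcp rise 13.583899091073683
0.08 [ 1.50750436 -7.68671116] tcp rise 15.50016703939144
0.09 [ 1.72624785 -8.66377246] tcp rise 17.409785026421872
0.1 [ 1.95167713 -9.64396678] tcp rise 19.312562091957638
0.11 [  2.18377342 -10.62714884] tcp rise 21.2083079598778
```

View pics/s14.png

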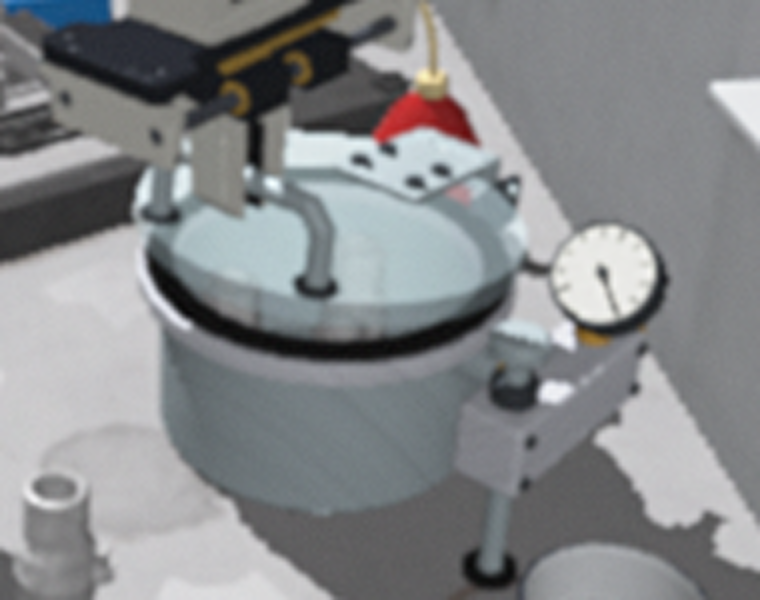

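The lid is open. Image registration gives about 0.100 rad (22 mm), and the TCP rise of 19.5 mm agrees. I'll ease it down about 2 mm and let it settle.

```bash
python3 -m inch '[[[1,0,0,0.6,0],[1,0,0,0.3,0],[1,0,0,-0.3,0]]]'; python3 -c "
from h import *
st([.561,-.145,.1625])"
```

```text
clock: 12.55
position: [0.5609, -0.1449, 0.1646]
ee_rot: [1.999, 2.418, -0.01]
force: [5.3, -1.9, -14.6]
width: 0.112
t 12.55 pos [ 0.5609 -0.1449  0.1646] F [  5.3  -1.9 -14.6] w 0.112 tilt [-0.04 -0.42] jawaz 10.9 q [-0.36  0.49  0.75  1.81 -0.39  0.99  0.73]
tool delta mm [-0.1  0.   2.1]
```

```bash
python3 -m inch '[[[1,0,0,1.5,0],[1,0,0,1,0],[1,0,0,0,0]]]'; python3 -c "
from h import *
st([.561,-.145,.1625])"
```

```text
clock: 12.85
position: [0.5603, -0.145, 0.1628]
ee_rot: [2.0, 2.419, -0.009]
force: [3.6, -2.1, -7.9]
width: 0.113
t 12.85 pos [ 0.5603 -0.145   0.1628] F [ 3.6 -2.1 -7.9] w 0.113 tilt [-0.06 -0.37] jawaz 10.8 q [-0.36  0.5   0.74  1.81 -0.39  0.99  0.73]
tool delta mm [-0.1  0.6  0.3]
```

```bash
python3 -c "
from h import *
for i in range(8):
    S=cam('side');
    if i%2: st()
cv2.imwrite('pics/s15.png',cv2.resize(S[0]['frame'][130:280,210:400],None,fx=4,fy=4,interpolation=2))
a=cv2.cvtColor(cv2.imread('pics/side0.png'),6).astype(np.float32);b=cv2.cvtColor(S[0]['frame'],6).astype(np.float32)
x0,y0,x1,y1=278,190,296,212
W=np.float32([[1,0,x0+2],[0,1,y0-9]])
W=cv2.findTransformECC(a[y0:y1,x0:x1],b,W,cv2.MOTION_TRANSLATION)[1];print(W[0,2]-x0,W[1,2]-y0)
print(np.abs(arm.observe()['dq']).max())
"
```

```text
t 12.95 pos [ 0.5603 -0.145   0.1627] F [ 1.3 -2.2 -5. ] w 0.113 tilt [-0.07 -0.37] jawaz 10.8 q [-0.36  0.5   0.74  1.81 -0.39  0.99  0.73]
t 13.05 pos [ 0.5603 -0.145   0.1627] F [ 1.7 -1.5 -6.3] w 0.111 tilt [-0.08 -0.38] jawaz 10.8 q [-0.36  0.5   0.74  1.81 -0.39  0.99  0.73]
t 13.15 pos [ 0.5603 -0.145   0.1627] F [ 1.  -1.2 -6.5] w 0.113 tilt [-0.08 -0.38] jawaz 10.8 q [-0.36  0.5   0.74  1.81 -0.39  0.99  0.73]
t 13.25 pos [ 0.5603 -0.145   0.1627] F [ 1.1 -1.8 -6.6] w 0.111 tilt [-0.08 -0.38] jawaz 10.8 q [-0.36  0.5   0.75  1.81 -0.39  0.99  0.73]
1.604065 -8.84137
0.0019962919318340937
```

View pics/s15.png

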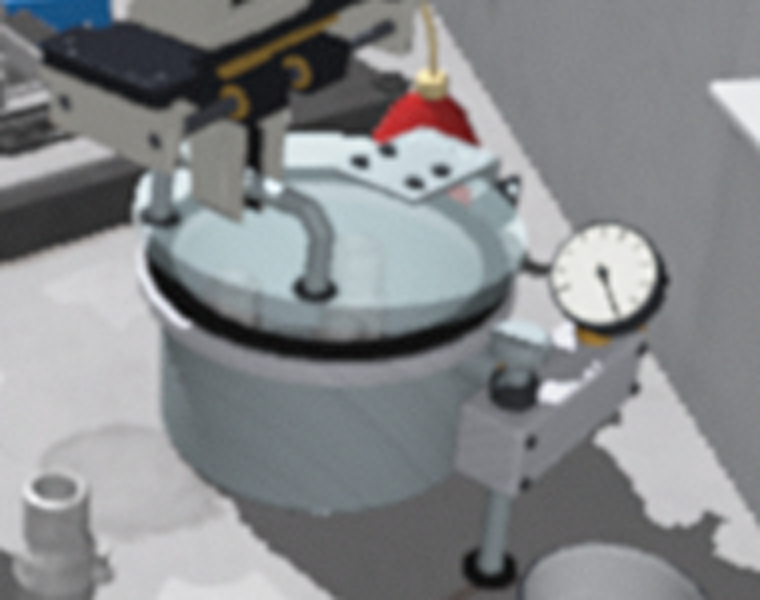

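The lid is steady. The post has shifted (1.6, −8.8) px, which is about 0.092 rad or 20 mm open. The force is 6.5 N and the gauge reads zero. Handing in.

```bash
python3 -c "
from cell import workorder
print(workorder.sign_off())
from h import *
st()"
```

```text
the job is handed in; nothing more can be done
None
the job is handed in; nothing more can be done
```

The job is done and handed in at about 13.3 s of the 38 s allowed, with the lid still held by its handle about 20 mm open.

- **Venting:** I pressed the vent plunger to its stop and kept it there for about 2 s. It was held with about 16 N, after a brief 42 N when the fingertips reached the stop. The gauge needle had swung to the lower-right zero mark and was steady before I let go.
- **Breaking free:** I gripped the bow handle across the bar and raised the pull in small steps. The gasket let go with only about a 4 mm jump.
- **Final hold:** Matching the handle post in the side picture gave about 0.092 rad, or 20 mm open at the front. The rise of the tool gives about the same. The tool pose did not change over the last 0.3 s, and the force was about 6.5 N.

**What disagreed:** The gasket took about 33 N measured at the wrist, against the 12–20 N stated. I put this down partly to sideways load and the lid's weight, but did not confirm it. The wrist stayed well under its 120 N limit.

**Not checked:** I did not measure the bystanders at the end. The moves kept well above them, and nothing looked moved in the last pictures, though those show only part of the bench.

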